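# Turn the cookbook round the spice rack's corner post

## Task

The square cookbook lies at the right-hand end of the spice rack with its spine to the right. Push it to the left, without lifting it, against the rack's near right corner post so that it pivots round the post by a quarter turn, and leave it lying flat in front of the rack, its spine towards you, its page edge flush along the rack's front and at least a third of its width in front of the rack. Leave the pepper mill standing where it is.

Things in the scene. Friction and masses are not known exactly. Their poses are not given: they have to be found in the camera images.
- cookbook: closed square hardback, grey cloth cover, blank paper label, 110 x 110 x 34 mm, about 0.3 kg, flat and loose. Origin under its centre; +x from spine to fore-edge (page edge), z up. Starts off the right end of the rack, spine to the right, fore-edge 8 to 30 mm from the post, 5 to 30 mm of its far end behind the post's edge, the rest sticking out nearer to the robot. Too wide for a gripper
- spine (a point): the middle of the cookbook's spine face, 55 mm from the book's centre on its -x side, 17 mm above its underside. The cover grips: a straight shove across towards the rack can jam, so the pusher on the spine should travel in an arc about the post along with the book
- spice_rack: fixed wooden rack with two jars, 120 x 70 mm, long side across the robot's view; square corner posts 18 mm wide, 85 mm high; boards between them 34 mm high, flush; jar tops at 116 mm. Origin: outer vertical edge of the near right post (the pivot), worktop level. +x runs left along the rack (0 to 120 mm), +y towards the robot; rack fills y = 0 to -70 mm, its front is the plane y = 0
- pepper_mill: the dark wooden pepper mill, 58 mm wide and 170 mm tall, standing loose beyond the left end of the rack. Origin under its centre
Not all that is in view belongs to the job. Of the things like the cookbook, leave any that is blue; of the rest the larger one is meant. Of the things shaped like the spice_rack, the wooden one is meant.

How it is judged:
By the outcome, as a careful person would: the job done as asked, in the order asked, and still so for the second after the job is handed in, with the robot touching nothing.
It also fails if it takes over 38 s, if anything falls off the work surface, if the arm or the gripper's body presses on something with over 40 N, if the wrist force passes 120 N, or if a joint passes its speed limit or range.

## Robot

A 6-joint arm with a two-finger parallel gripper is mounted at the origin on a cart in front of the work surface, level with it; the furniture and walls round the work are solid. World frame = base frame: x ahead of the robot, y to its left, z up, the work surface at z = 0. Lengths are in m, angles in degrees, forces in N, time in s.
With the tool pointing down it reaches from about 0.25 to 0.725 m from the base axis. Payload 9.7 kg.
Tool frame: the origin (TCP) lies midway between the tips of the shut fingers; the grasp point (between the pads) lies 19 mm behind it (bot.pinch_z is the distance from the TCP to the grasp point, in m); z points along the fingers, y is the line along which they close (so a half turn about z gives the same grasp; the last joint's range is limited). The gripper opens to 85 mm and grips with 20 to 120 N. Pads are 22 mm wide; open, the fingers measure 114 mm over their backs; the gripper's body (76 mm by 85 mm) begins 54 mm behind the grasp point. The pads swing forward as they close: fully open they stand 13 mm farther back than shut.
Start: joints at [-67.093, 4.979, 10.078, 95.1, 0, 90], TCP at [0.214, -0.507, 0.202] pointing down, gripper open.
Joint ranges: [-179.16, 179.16], [-48.56, 103.87], [-65.8, 70.77], [-126.05, 130.52], [-82.76, 87.17], [-180, 180]. Speed limits (degrees/s): [127.2, 127.2, 147.25, 180, 180, 180].

## Interface

Orientations are given as [roll, pitch, yaw] about the fixed x, y, z axes, in that order (R = Rz(yaw) Ry(pitch) Rx(roll)).
In Python, from workcell import sensors, camera, ticket, bot gives the robot as it stands.
- The arm moves only by the shell command python3 -m handwheel 'ROWS' [FORCE]. ROWS is a JSON object of lists of equal length, an entry for each row: "gripper": the opening, from -1 (shut) to 1 (fully open); "slide": the shift along the tool's x, y, z in mm, a list of three; "yaw": the turn about the tool's z in rad. A call has 1 to 8 rows; each row shifts and turns the commanded pose from where the row before left it, along the tool's axes as they then stand; what a row does not reach is not made up. A row lasts 1/12 s, in which the tool goes at most 41.7 mm and 7.16 degrees, less where a joint would pass 70% of its speed; a pose out of reach is approached as far as the arm can. A call is refused whole if a number of a shift passes 41.7 or a number of a turn 0.125, either way. A call with a gripper value outside its range is refused whole. The fingers move at their own pace and stop on an object; FORCE is the grip in N (left out, the last holds). Time passes only in rows, so rows that do not move let the fingers close. It gives the time, the measured TCP pose, the force, the opening and the grip force at its end, in the units of the state.
- sensors.get_obs(): the state, without advancing time (a new reading comes with each control period).
- camera(name): name is "scene" or "top" or "wrist"; returns a dict with "img" (480x640x3 uint8, red, green, blue), "fx", "fy", "cx", "cy" (pixels), "R" (3x3) and "t" (3): a world point X has camera coordinates R X + t. Camera axes: x right, y down, z forward; pixel columns grow to the right and rows downward; lengths in m; the calibration is good to about 2 mm. A picture is of the moment at which its call begins. There is no depth.
- ticket.job_done(): hands the job in; it is judged then, once.
The state is a dict: "time": time; "q": joint angles; "qd": joint speeds; "joint_efforts": joint torques, N m; "ee_pos": TCP position; "tcp_rot": TCP orientation; "wrist_force": force on the tool from outside, world axes, zero at the start; "torque": the same for the moment, N m; "opening": finger opening in m; "grasp_force": force on a finger pad.
Only numpy, scipy, OpenCV 4.12 (cv2) and the standard library are available. Lean on these libraries where they do the work, as an engineer would, in place of code of your own. Each camera call takes 0.05 s, during which the arm holds its last target. There are 200 camera calls.

## Working session

There is one attempt and no reset: what is moved stays moved. The work goes in short steps, Python scripts to look and compute and a shell command to move; the robot and the scene stay as the last step left them, time stands still between calls to the robot, and variables do not carry over. Pictures are saved under pics/ and viewed, at most 10 in all, crops included, and the job is handed in when it is done.

```bash
ls; mkdir -p pics
python3 - <<'E'
from workcell import sensors,camera,ticket,bot
import cv2,pickle
for n in("scene","top"):
    c=camera(n);cv2.imwrite(f"pics/{n}0.png",c["img"][:,:,::-1]);pickle.dump(c,open(f"{n}.pkl","wb"))
    print(n,c["fx"],c["cx"],c["cy"],c["R"],c["t"])
print(sensors.get_obs())
E
```

```text
pics
scene 588.8136230990048 319.2656432109849 238.51704994975614 [[-0.88665614 -0.46238     0.00675503]
 [-0.18901126  0.34903736 -0.91784948]
 [ 0.42203748 -0.81509365 -0.39687114]] [0.48235942 0.13632177 1.10715662]
top 490.5739504375373 320.86444950280986 250.95021944865172 [[-0.00648746 -0.99969878 -0.02367004]
 [-0.99129606  0.00954186 -0.13130527]
 [ 0.13149157  0.02261218 -0.99105936]] [0.04639451 0.52860745 0.84779124]
{'time': 0.1, 'q': array([-6.70934385e+01,  5.00786116e+00,  1.00394333e+01,  9.50982601e+01,
        6.92701629e-04,  9.00004556e+01]), 'qd': array([ 0.01016074, -0.05799694,  0.06254683, -0.03184183, -0.11699921,
       -0.07782126]), 'joint_efforts': array([-2.05303108e-04, -5.21560764e+01,  4.65653908e+01,  1.59059587e-02,
       -2.91643983e-05,  2.79425660e-05]), 'ee_pos': array([ 0.21399099, -0.50641605,  0.20105875]), 'tcp_rot': array([-1.79933312e+02, -6.92170822e-04,  2.29061051e+01]), 'wrist_force': array([-0.49482934, -0.37472351,  0.01132697]), 'torque': array([ 0.01408894, -0.03586551,  0.03574986]), 'grasp_force': 0.0, 'opening': 0.08522106919522769}
```

View pics/top0.png

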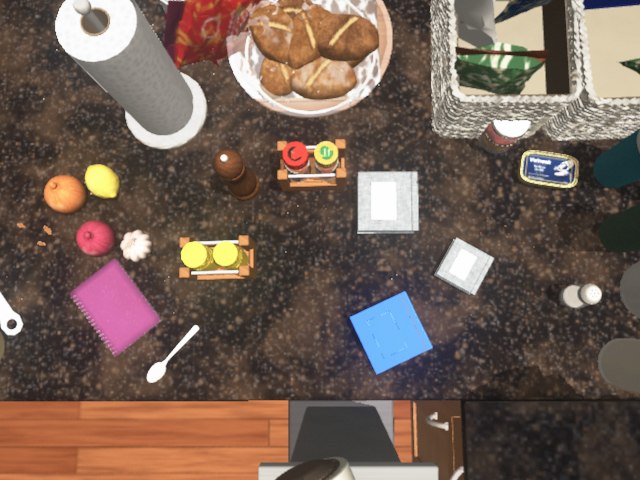

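View pics/scene0.png

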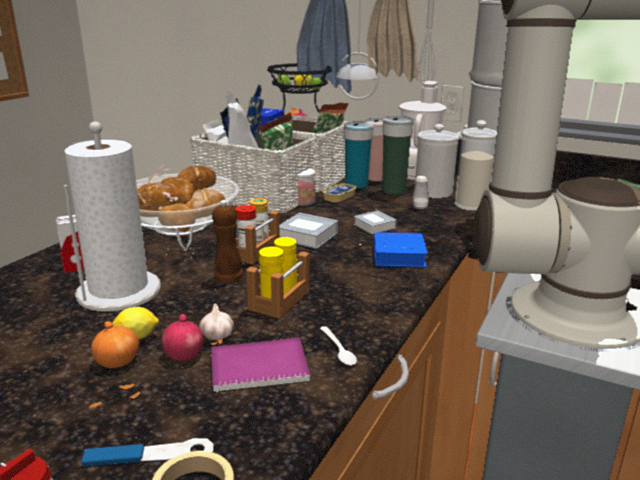

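Top: the large grey book is at about (388,202), with the target rack at (311,165), the mill at (240,180), a second rack at (216,258), a blue book at (390,332) and a small grey book at (465,265). I'll zoom in for the corners.

Run:
```python
import cv2
i=cv2.imread("pics/top0.png")
cv2.imwrite("pics/crop0.png",cv2.resize(i[125:255,220:430],None,fx=3.8,fy=3.8,interpolation=cv2.INTER_CUBIC))
```

```text
(no output)
```

View pics/crop0.png

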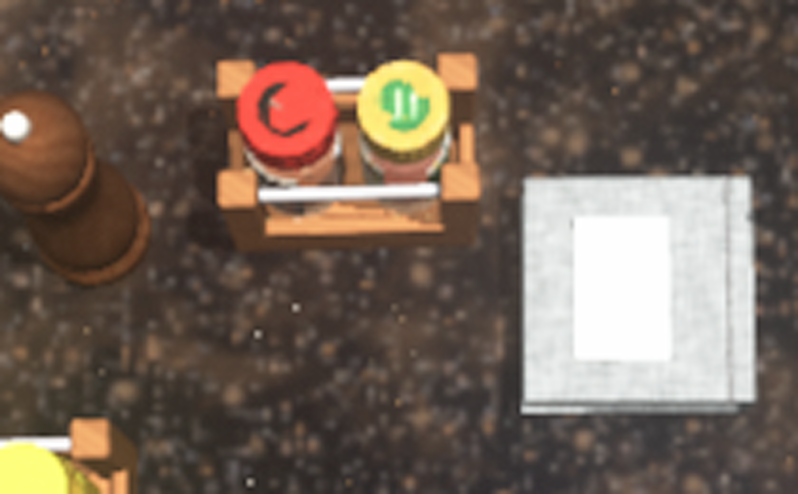

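Crop: post top corner at (480,203) with its base at (477,245). Book top corners are at (523,178), (751,177), (756,403) and (522,403), and the hinge groove is on the right.

```bash
cat > h.py <<'E'
import numpy as np,pickle
def unproj(c,u,v,z):
    d=c["R"].T@np.array([(u-c["cx"])/c["fx"],(v-c["cy"])/c["fy"],1]); o=-c["R"].T@c["t"]
    return o+d*(z-o[2])/d[2]
def proj(c,X):
    p=c["R"]@np.array(X)+c["t"]; return c["fx"]*p[0]/p[2]+c["cx"],c["fy"]*p[1]/p[2]+c["cy"]
E
python3 - <<'E'
from h import *
c=pickle.load(open("top.pkl","rb"))
f=lambda x,y,z:print((x,y),unproj(c,220+(x+.5)/3.8-.5,125+(y+.5)/3.8-.5,z).round(4))
print("rack");[f(*p,.085) for p in((217,60),(476,54),(480,203),(219,207))];f(477,245,0)
print("book");[f(*p,.034) for p in((523,178),(751,177),(756,403),(522,403))];f(522,413,0)
print("mill");f(98,240,0)
E
```

```text
rack
(217, 60) [0.7187 0.1172 0.085 ]
(476, 54) [ 0.7198 -0.0023  0.085 ]
(480, 203) [ 0.6492 -0.0032  0.085 ]
(219, 207) [0.6489 0.1159 0.085 ]
(477, 245) [ 0.6519 -0.0041  0.    ]
book
(523, 178) [ 0.676  -0.0258  0.034 ]
(751, 177) [ 0.675  -0.1356  0.034 ]
(756, 403) [ 0.5643 -0.1344  0.034 ]
(522, 403) [ 0.5655 -0.0235  0.034 ]
(522, 413) [ 0.5664 -0.0252  0.    ]
mill
(98, 240) [0.6569 0.1865 0.    ]
```

Run:
```python
from h import *
c=pickle.load(open("top.pkl","rb"))
for n,u,v,z in(("small left",436,270,.02),("small top",458,238,.02),("small bottom",472,294,.0),("small right",494,256,.02),("blue top",404,292,.03),("blue left",351,333,.03),("blue right",432,347,.03),("rack2 near right base",249,280,0),("rack2 nr top",249,271,.085)):print(n,unproj(c,u,v,z).round(3))
```

```text
small left [ 0.494 -0.166  0.02 ]
small top [ 0.552 -0.208  0.02 ]
small bottom [ 0.451 -0.234  0.   ]
small right [ 0.519 -0.272  0.02 ]
blue top [ 0.454 -0.106  0.03 ]
blue left [ 0.383 -0.01   0.03 ]
blue right [ 0.358 -0.152  0.03 ]
rack2 near right base [0.48  0.177 0.   ]
rack2 nr top [0.489 0.163 0.085]
```

```bash
R='{"gripper":[0,0,0,0,0,0,0,0],"slide":[[0,0,0],[0,0,0],[0,0,0],[0,0,0],[0,0,0],[0,0,0],[0,0,0],[0,0,0]],"yaw":[-0.125,-0.125,-0.125,-0.125,-0.125,-0.125,-0.125,-0.125]}' ; python3 -m handwheel '{"gripper":[0,0,0,0,0,0,0,0],"slide":[[0,0,0],[0,0,0],[0,0,0],[0,0,0],[0,0,0],[0,0,0],[0,0,0],[0,0,0]],"yaw":[-0.125,-0.125,-0.125,-0.125,-0.125,-0.125,-0.125,-0.125]}'
```

```text
time: 0.77
ee_pos: [0.214, -0.5065, 0.2013]
tcp_rot: [-180.0, -0.0, 80.6]
wrist_force: [0.0, -0.4, -0.1]
opening: 0.0422
grasp_force: 0.0
```

```bash
python3 -m handwheel '{"gripper":[0,0,0,0,0,0,0,0],"slide":[[0,0,0],[0,0,0],[0,0,0],[0,0,0],[0,0,0],[0,0,0],[0,0,0],[0,0,0]],"yaw":[-0.125,-0.125,-0.125,-0.125,-0.125,-0.125,-0.125,-0.125]}'
python3 -m handwheel '{"gripper":[0,0,0,0,0,0,0,0],"slide":[[0,0,0],[0,0,0],[0,0,0],[0,0,0],[0,0,0],[0,0,0],[0,0,0],[0,0,0]],"yaw":[-0.125,-0.125,-0.125,-0.125,-0.125,-0.125,-0.125,-0.125]}'
python3 -m handwheel '{"gripper":[0,0,0,0,0,0,0,0],"slide":[[0,0,0],[0,0,0],[0,0,0],[0,0,0],[0,0,0],[0,0,0],[0,0,0],[0,0,0]],"yaw":[-0.125,-0.125,-0.125,-0.125,-0.125,-0.125,-0.125,-0.125]}'
python3 -m handwheel '{"gripper":[0,0,0,0],"slide":[[0,0,0],[0,0,0],[0,0,0],[0,0,0]],"yaw":[-0.125,-0.125,-0.063,0]}'
```

```text
time: 1.43
ee_pos: [0.214, -0.5065, 0.2013]
tcp_rot: [180.0, -0.0, 137.9]
wrist_force: [0.4, 1.1, 0.9]
opening: 0.0427
grasp_force: 0.0
time: 2.1
ee_pos: [0.214, -0.5065, 0.2013]
tcp_rot: [180.0, -0.0, -164.9]
wrist_force: [-0.3, 0.4, 0.4]
opening: 0.0425
grasp_force: 0.0
time: 2.77
ee_pos: [0.214, -0.5065, 0.2013]
tcp_rot: [180.0, 0.0, -107.6]
wrist_force: [-0.1, 0.2, 0.4]
opening: 0.0422
grasp_force: 0.0
time: 3.1
ee_pos: [0.214, -0.5065, 0.2013]
tcp_rot: [180.0, 0.0, -89.8]
wrist_force: [0.8, -0.3, 0.5]
opening: 0.0425
grasp_force: 0.0
```

```bash
python3 -m handwheel '{"gripper":[0,0,0,0,0,0,0,0],"slide":[[-25.5,-30.1,0],[-25.5,-30.1,0],[-25.5,-30.1,0],[-25.5,-30.1,0],[-25.5,-30.1,0],[-25.5,-30.1,0],[-25.5,-30.1,0],[-25.5,-30.1,0]],"yaw":[0,0,0,0,0,0,0,0]}'
python3 -m handwheel '{"gripper":[0,0,0,0,0,0],"slide":[[-25.5,-30.1,0],[-25.5,-30.1,0],[-25.5,-30.1,0],[-25.5,-30.1,0],[-25.5,-30.1,0],[0,0,0]],"yaw":[0,0,0,0,0,0]}'
python3 -m handwheel '{"gripper":[0,0,0,0,0,0],"slide":[[0,0,38],[0,0,38],[0,0,38],[0,0,38],[0,0,30],[0,0,0]],"yaw":[0,0,0,0,0,0]}'
```

```text
time: 3.77
ee_pos: [0.456, -0.3009, 0.2016]
tcp_rot: [180.0, -0.0, -90.1]
wrist_force: [-1.1, -0.6, 0.4]
opening: 0.0431
grasp_force: 0.0
time: 4.27
ee_pos: [0.609, -0.1704, 0.1995]
tcp_rot: [179.9, 0.1, -89.9]
wrist_force: [1.5, -0.2, 0.5]
opening: 0.0428
grasp_force: 0.0
time: 4.77
ee_pos: [0.6011, -0.1738, 0.0122]
tcp_rot: [179.4, 0.2, -90.1]
wrist_force: [-1.4, 0.4, -1.3]
opening: 0.0426
grasp_force: 0.0
```

```bash
python3 -m handwheel '{"gripper":[0,0,0,0,0,0,0,0],"slide":[[0,0,0],[-10,0,0],[-10,0,0],[-7,0,0],[-6,0,0],[-5,0,0],[-5,0,0],[0,0,0]],"yaw":[0,0,0,0,0,0,0,0]}'
python3 - <<'E'
from workcell import camera
import cv2
c=camera("top");cv2.imwrite("pics/crop1.png",cv2.resize(c["img"][125:275,200:430,::-1],None,fx=3.4,fy=3.4,interpolation=cv2.INTER_CUBIC))
E
```

```text
time: 5.43
ee_pos: [0.6054, -0.1309, 0.02]
tcp_rot: [-180.0, 0.0, -89.9]
wrist_force: [-0.5, 0.5, 0.8]
opening: 0.0425
grasp_force: 0.0
```

View pics/crop1.png

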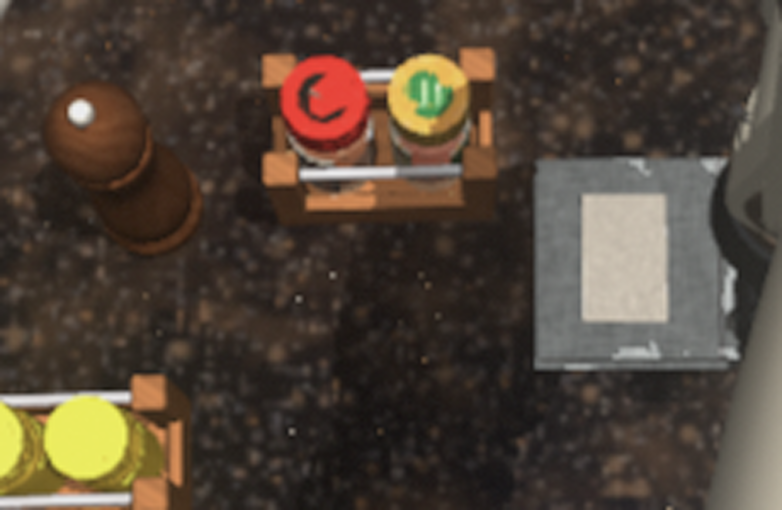

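Top: the book's left edge is at crop x=535, so it has hardly moved although the fingers should overlap the spine. I'll check from the side.

Run:
```python
from workcell import camera,sensors
import cv2
from h import *
c=camera("scene");cv2.imwrite("pics/crop2.png",cv2.resize(c["img"][150:300,220:420,::-1],None,fx=4,fy=4,interpolation=cv2.INTER_CUBIC))
print([((proj(c,p)[0]-220)*4,(proj(c,p)[1]-150)*4) for p in ((.605,-.131,.02),(.565,-.135,.034),(.565,-.025,.034))],sensors.get_obs()["ee_pos"])
```

```text
[(np.float64(407.76332659376544), np.float64(286.19714945269413)), (np.float64(469.0024224853096), np.float64(274.37602604562585)), (np.float64(385.199801477748), np.float64(335.95325095071655))] [ 0.60525753 -0.13180837  0.01976016]
```

View pics/crop2.png

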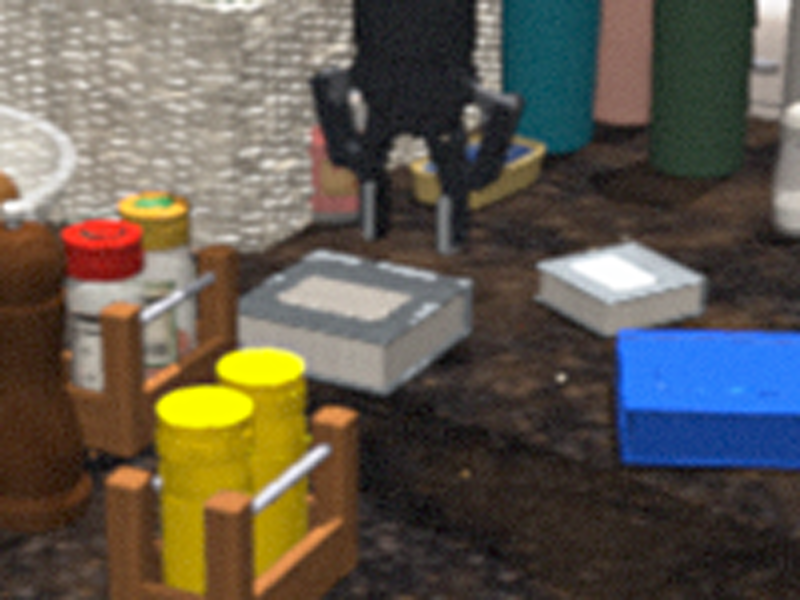

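The scene crop shows the fingertips at (372,238) and (447,250), floating above and behind the book. They stand back when half open, so I'll retreat, lower and push again.

```bash
python3 -m handwheel '{"gripper":[0,0,0,0],"slide":[[20,0,0],[18,0,0],[0,0,6],[0,0,5]],"yaw":[0,0,0,0]}'
python3 -m handwheel '{"gripper":[0,0,0,0],"slide":[[0,0,4],[0,0,2],[0,0,2],[0,0,0]],"yaw":[0,0,0,0]}'
python3 - <<'E'
from workcell import camera,sensors
import cv2
c=camera("scene");cv2.imwrite("pics/crop3.png",cv2.resize(c["img"][150:300,220:420,::-1],None,fx=4,fy=4,interpolation=cv2.INTER_CUBIC))
o=sensors.get_obs();print(o["ee_pos"],o["wrist_force"])
E
```

```text
time: 5.87
ee_pos: [0.6052, -0.1709, 0.0083]
tcp_rot: [-180.0, -0.0, -90.1]
wrist_force: [-0.1, 0.4, -0.7]
opening: 0.0427
grasp_force: 0.0
time: 6.2
ee_pos: [0.605, -0.1694, 0.0001]
tcp_rot: [180.0, 0.0, -89.9]
wrist_force: [0.2, 0.3, -0.6]
opening: 0.0425
grasp_force: 0.0
[ 6.05173386e-01 -1.69480253e-01  4.93613170e-04] [ 0.35564837 -0.17593141  0.92275051]
```

View pics/crop3.png

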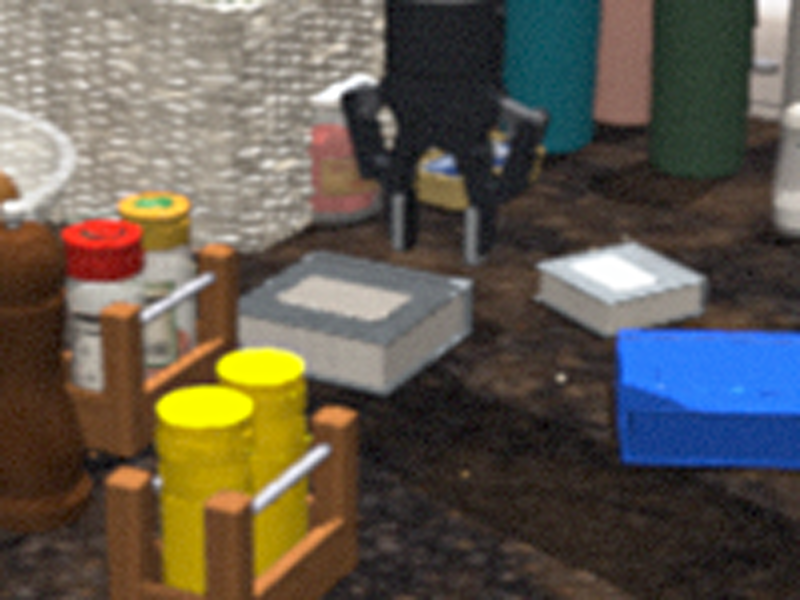

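Scene: the tips at (399,248) and (473,262) are still about 2 cm above the table. I'll lower a bit more and push.

```bash
python3 -m handwheel '{"gripper":[0,0,0,0],"slide":[[0,0,3],[0,0,3],[0,0,2],[0,0,0]],"yaw":[0,0,0,0]}'
python3 -m handwheel '{"gripper":[0,0,0,0,0,0,0,0],"slide":[[-8,0,0],[-7,0,0],[-7,0,0],[-5,0,0],[-5,0,0],[-5,0,0],[-4,0,0],[0,0,0]],"yaw":[0,0,0,0,0,0,0,0]}'
python3 - <<'E'
from workcell import camera,sensors
import cv2
c=camera("top");cv2.imwrite("pics/crop4.png",cv2.resize(c["img"][125:275,200:430,::-1],None,fx=3.4,fy=3.4,interpolation=cv2.INTER_CUBIC))
o=sensors.get_obs();print(o["ee_pos"],o["wrist_force"])
E
```

```text
time: 6.58
ee_pos: [0.6049, -0.1698, -0.008]
tcp_rot: [180.0, 0.0, -90.0]
wrist_force: [-0.0, -0.8, -0.3]
opening: 0.0426
grasp_force: 0.0
time: 7.25
ee_pos: [0.6053, -0.1281, -0.0072]
tcp_rot: [-180.0, 0.0, -89.9]
wrist_force: [0.3, -0.5, -0.4]
opening: 0.0427
grasp_force: 0.0
[ 0.60526687 -0.12836728 -0.00726119] [ 0.48151721 -0.06494412  0.78042845]
```

View pics/crop4.png

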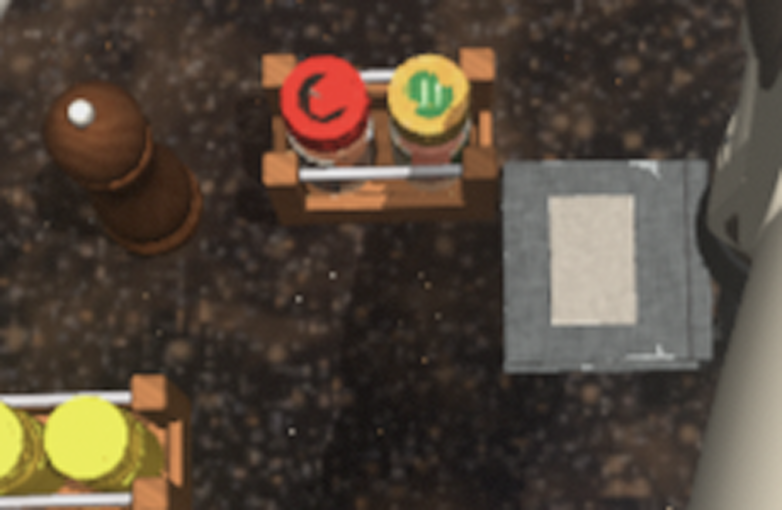

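The book moved about 18 mm: its left edge is at crop x=503 and the post at about 497, so roughly 4 mm remain. I'll close that gap and start the arc at 3° per row.

```bash
python3 -m handwheel '{"gripper":[0,0,0],"slide":[[-2.5,0,0],[-2,0,0],[0,0,0]],"yaw":[0,0,0]}'
python3 -m handwheel '{"gripper":[0,0,0,0,0],"slide":[[-2.6,6.2,0],[-2.6,6.2,0],[-2.6,6.2,0],[-2.6,6.2,0],[0,0,0]],"yaw":[0.0524,0.0524,0.0524,0.0524,0]}'
python3 -m handwheel '{"gripper":[0,0,0,0,0],"slide":[[-2.6,6.2,0],[-2.6,6.2,0],[-2.6,6.2,0],[-2.6,6.2,0],[0,0,0]],"yaw":[0.0524,0.0524,0.0524,0.0524,0]}'
python3 - <<'E'
from workcell import camera,sensors
import cv2
c=camera("top");cv2.imwrite("pics/crop5.png",cv2.resize(c["img"][125:275,200:430,::-1],None,fx=3.4,fy=3.4,interpolation=cv2.INTER_CUBIC))
o=sensors.get_obs();print(o["ee_pos"],o["wrist_force"],o["torque"])
E
```

```text
time: 7.55
ee_pos: [0.6052, -0.1243, -0.0073]
tcp_rot: [-180.0, 0.0, -90.0]
wrist_force: [-0.9, 1.3, 0.5]
opening: 0.0429
grasp_force: 0.1
time: 7.97
ee_pos: [0.5805, -0.1118, -0.0074]
tcp_rot: [180.0, 0.0, -102.1]
wrist_force: [-0.6, -1.2, 0.5]
opening: 0.0427
grasp_force: 0.2
time: 8.38
ee_pos: [0.5602, -0.0947, -0.0073]
tcp_rot: [180.0, 0.0, -114.0]
wrist_force: [0.3, 0.1, -1.1]
opening: 0.0428
grasp_force: 0.0
[ 0.56062933 -0.09502798 -0.00721135] [0.26699588 0.57670638 0.43024303] [-0.01212072  0.0148208  -0.00496197]
```

View pics/crop5.png

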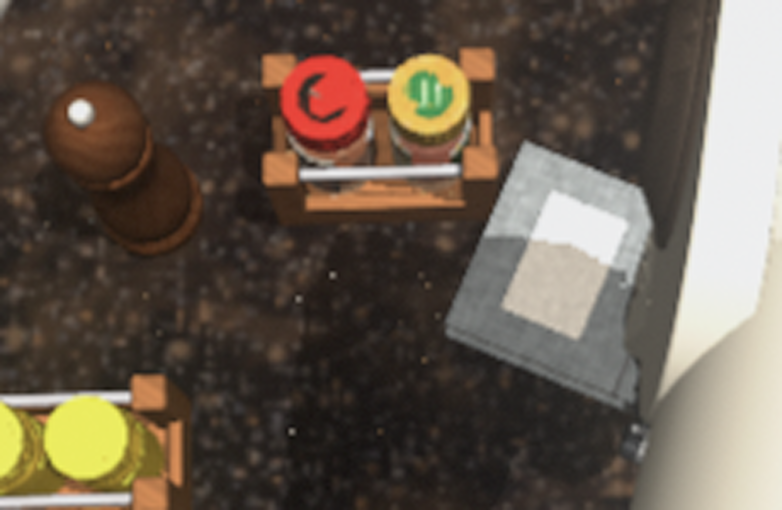

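The book has turned about 24°: far corner at (524,141), fore-edge to (446,333), touching the post. It slipped about 7 mm along the post, and the near finger is close to the book's corner. I'll re-seat the pusher further along the spine and continue with a little squeeze.

```bash
python3 -m handwheel '{"gripper":[0,0,0,0,0,0],"slide":[[5,0,0],[0,-15,0],[0,0,0],[-5,0,0],[-2,0,0],[0,0,0]],"yaw":[0,0,0,0,0,0]}'
python3 -m handwheel '{"gripper":[0,0,0,0,0],"slide":[[-2.1,6.3,0],[-2.1,6.3,0],[-2.1,6.3,0],[-2.1,6.3,0],[0,0,0]],"yaw":[0.0524,0.0524,0.0524,0.0524,0]}'
python3 -m handwheel '{"gripper":[0,0,0,0,0],"slide":[[-2.1,6.3,0],[-2.1,6.3,0],[-2.1,6.3,0],[-2.1,6.3,0],[0,0,0]],"yaw":[0.0524,0.0524,0.0524,0.0524,0]}'
python3 - <<'E'
from workcell import camera,sensors
import cv2
c=camera("top");cv2.imwrite("pics/crop6.png",cv2.resize(c["img"][125:275,200:430,::-1],None,fx=3.4,fy=3.4,interpolation=cv2.INTER_CUBIC))
o=sensors.get_obs();print(o["ee_pos"],o["wrist_force"],o["torque"])
E
```

```text
time: 8.93
ee_pos: [0.5745, -0.1, -0.0075]
tcp_rot: [180.0, -0.1, -114.0]
wrist_force: [-2.1, -6.1, -0.1]
opening: 0.0428
grasp_force: 2.8
time: 9.35
ee_pos: [0.5547, -0.0806, -0.0076]
tcp_rot: [179.9, -0.2, -126.2]
wrist_force: [-8.3, -7.4, 2.2]
opening: 0.0428
grasp_force: 5.3
time: 9.77
ee_pos: [0.5403, -0.0584, -0.0076]
tcp_rot: [180.0, -0.3, -138.2]
wrist_force: [-13.5, -9.6, 5.4]
opening: 0.043
grasp_force: 7.8
[ 0.5402315  -0.05847035 -0.00767797] [-12.47527283  -7.90743458   6.98838511] [-1.74290307  2.45041405 -0.33289682]
```

View pics/crop6.png

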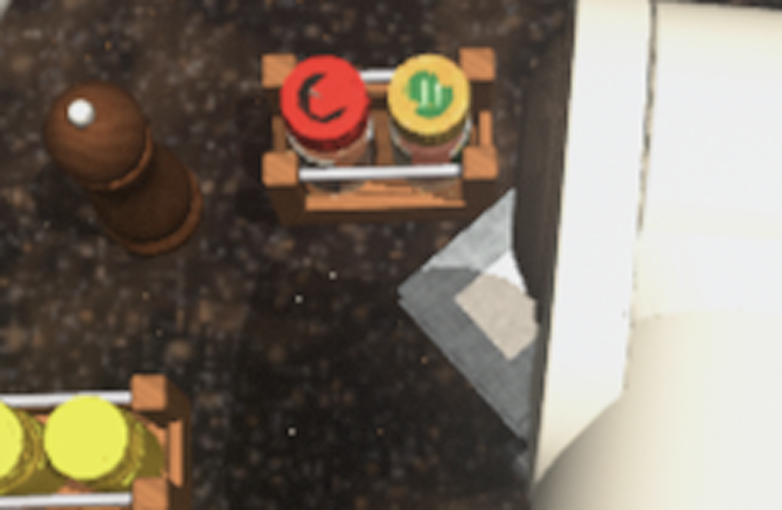

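The book has turned about 48°, with its near-left corner at (398,293), about 37 mm of overlap and 15 N of squeeze. I'll continue without adding squeeze.

```bash
python3 -m handwheel '{"gripper":[0,0,0,0,0,0,0,0],"slide":[[-1.7,6.3,0],[-1.7,6.3,0],[-1.7,6.3,0],[-1.7,6.3,0],[-1.7,6.3,0],[-1.7,6.3,0],[-1.7,6.3,0],[0,0,0]],"yaw":[0.0524,0.0524,0.0524,0.0524,0.0524,0.0524,0.0524,0]}'
python3 -m handwheel '{"gripper":[0,0,0,0,0],"slide":[[-1.7,6.3,0],[-1.7,6.3,0],[-1.7,6.3,0],[-1.7,6.3,0],[0,0,0]],"yaw":[0.0524,0.0524,0.0524,0.0524,0]}'
```

```text
time: 10.48
ee_pos: [0.5269, -0.0139, -0.0077]
tcp_rot: [180.0, -0.2, -159.2]
wrist_force: [-9.7, -2.0, 5.6]
opening: 0.0426
grasp_force: 5.1
time: 10.9
ee_pos: [0.5269, 0.0127, -0.0077]
tcp_rot: [180.0, -0.2, -171.2]
wrist_force: [-6.7, 1.6, 3.9]
opening: 0.0425
grasp_force: 3.4
```

```bash
python3 -m handwheel '{"gripper":[0,0,0,0,0,0],"slide":[[-1.7,6.2,0],[-1.7,6.2,0],[-1.7,6.2,0],[0,0,0],[-1,0,0],[0,0,0]],"yaw":[0.0524,0.0524,0.049,0,0,0]}'
python3 - <<'E'
from workcell import camera,sensors
import cv2,pickle
c=camera("top");cv2.imwrite("pics/crop7.png",cv2.resize(c["img"][125:275,200:430,::-1],None,fx=3.4,fy=3.4,interpolation=cv2.INTER_CUBIC))
o=sensors.get_obs();print(o["ee_pos"],o["tcp_rot"],o["wrist_force"],o["torque"])
E
```

```text
time: 11.4
ee_pos: [0.5291, 0.031, -0.008]
tcp_rot: [-180.0, -0.4, -179.8]
wrist_force: [-15.5, -0.8, 7.9]
opening: 0.0425
grasp_force: 7.7
[ 0.52910298  0.03104857 -0.00802039] [-179.9764993    -0.39254316 -179.80440326] [-15.1416918   -0.76586724   7.00059087] [-0.32453461  2.99958354 -0.21660003]
```

```bash
python3 -m handwheel '{"gripper":[0,0,0,0,0,0,0,0],"slide":[[3,0,0],[10,0,0],[15,0,0],[0,0,-30],[0,0,-38],[0,0,-38],[0,0,-38],[0,0,-38]],"yaw":[0,0,0,0,0,0,0,0]}'
python3 -m handwheel '{"gripper":[0,0,0,0,0,0,0,0],"slide":[[20,-35,0],[20,-35,0],[20,-35,0],[20,-35,0],[15,-35,0],[0,-35,0],[0,-35,0],[0,0,0]],"yaw":[0,0,0,0,0,0,0,0]}'
python3 - <<'E'
from workcell import camera,sensors
import cv2,pickle
c=camera("top");pickle.dump(c,open("top2.pkl","wb"));cv2.imwrite("pics/crop8.png",cv2.resize(c["img"][125:275,200:430,::-1],None,fx=3.4,fy=3.4,interpolation=cv2.INTER_CUBIC))
o=sensors.get_obs();print(o["ee_pos"],o["wrist_force"])
E
```

```text
time: 12.12
ee_pos: [0.5039, 0.0311, 0.1767]
tcp_rot: [180.0, 0.0, -179.8]
wrist_force: [1.0, 0.5, 0.8]
opening: 0.043
grasp_force: 0.0
time: 12.78
ee_pos: [0.4095, -0.2185, 0.1744]
tcp_rot: [-179.9, 0.0, 179.9]
wrist_force: [0.6, 0.2, -0.1]
opening: 0.0426
grasp_force: 0.0
[ 0.40959754 -0.21638561  0.17439528] [-0.62045263  0.39771876  0.11407744]
```

View pics/crop8.png

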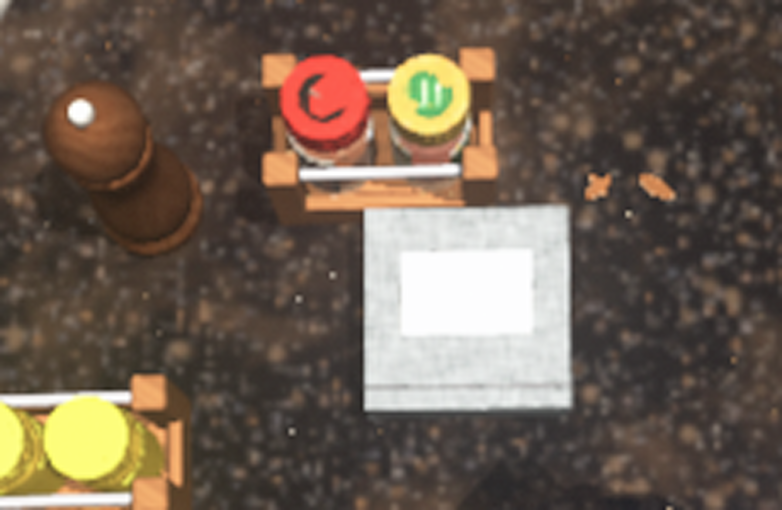

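Top: the book lies square, page edge from (363,208) to (570,205), spine towards the robot, about 65% in front of the rack. The mill hasn't moved. I'll check flushness numerically.

Run:
```python
from h import *
c=pickle.load(open("top2.pkl","rb"))
for x,y in((363,208),(570,205),(571,408),(364,411)):print(unproj(c,200+(x+.5)/3.4-.5,125+(y+.5)/3.4-.5,.034).round(4))
print([((a-200)*3.4,(b-125)*3.4) for a,b in (proj(c,(.650,y,.034)) for y in(.08,-.0035))])
```

```text
[0.6501 0.0679 0.034 ]
[ 0.6503 -0.0437  0.034 ]
[ 0.5398 -0.0421  0.034 ]
[0.5393 0.0677 0.034 ]
[(np.float64(339.50597846280857), np.float64(207.21978441818626)), (np.float64(494.14671644154686), np.float64(205.27842204843364))]
```

The page edge is at x = 0.650, the same as the rack's front, so it is flush. Handing in.

```bash
python3 -c "
from workcell import ticket
print(ticket.job_done())"
```

```text
the job is handed in; nothing more can be done
None
```

The cookbook was pivoted a quarter turn round the post and lies flat, spine towards the robot, page edge flush with the rack's front to within about 2 mm (camera accuracy) and about 65% of its width in front of the rack, with the mill untouched; the job is handed in at about 13 s.

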